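# Bring a stand's clamp screw up to torque and check that its plate holds

## Task

Turn the clamp screw of the blue boss clockwise (seen from above) by pushing the red ball of its bar until it stops, then lean on the ball with about 10 N for a good second, neither slackening off nor straining it. Next check that the clamp holds by pressing the middle of the yellow plate gently straight down with about 7 N for a second. Let go of everything, never turn the screw back, and do not disturb the bottles and the flask.

Things in the scene. Friction and masses are not known exactly. Their poses are not given: they have to be found in the camera images.
- stand: Support stand fixed to the bench: grey base plate 160 x 120 x 12 mm, round steel post, blue boss block 46 x 46 mm from 70 to 114 mm above the bench. Origin on the bench under the screw's axis; z up. The rod with the yellow plate leaves the boss along the stand's -y; the bar with the red ball points roughly along its +y (within 0.5 rad).
- hub (a point): Centre of the bar's hub, on the screw's vertical axis, 139 mm above the bench. A level steel bar 10 mm thick runs through it, 70 mm to the red ball, 30 mm to a black end. The screw starts loose: it turns clockwise against 0.25 N m of friction (3.6 N at the ball), stays where left, and after 0.15 to 0.5 rad meets a hard stop (seated), elsewhere each time and found only by feel.
- ball (a point): Centre of the red ball, 20 mm in diameter, on the bar's end, 70 mm from the screw's axis and 139 mm above the bench. Nothing stands below it down to the base plate or bench for 40 mm all round except the bar and boss, nor above it.
- bar (a joint): Elastic twist of the bar relative to the screw in rad, positive clockwise, 0 when let go; a stiff spring of 50 N m/rad that shows the torque on the screw. 10 N pushed squarely at the ball give 0.7 N m and 0.014 rad (1 mm at the ball). Under 0.010 (7.1 N at the ball) is too slack to count; over 0.019 (13.6 N) strains the screw; under -0.004 (2.9 N anticlockwise) starts to loosen it again.
- carrier_rod (a joint): Elastic bending of the rod with the yellow plate in rad, positive when the plate goes down, 0 when let go; a stiff spring of 60 N m/rad hinged at the screw's axis 90 mm above the bench. 7 N down at the plate's centre give 0.0158 rad (2.1 mm). Under 0.009 (4 N) is no test; over 0.0248 (11 N) overloads it.
- plate_top (a point): Centre of the upper face of the round yellow plate, 80 mm in diameter and 6 mm thick, top 102 mm above the bench, 135 mm from the screw's axis along the stand's -y on a 12 mm rod.
- bottle: Loose amber bottle with white cap, 46 mm in diameter, 95 mm high; origin at the centre of its underside. A bystander, to be left alone.
- flask: Loose glass conical flask, 66 mm wide at the foot, 102 mm high; origin at the centre of its underside. A bystander, to be left alone.
- dropper: Loose small amber bottle with black cap, 32 mm in diameter, 85 mm high; origin at the centre of its underside. A bystander, to be left alone.

How it is judged:
By the outcome, as a careful person would: the job done as asked, in the order asked, and still so for the second after the job is handed in, with the robot touching nothing.
It also fails if it takes over 72 s, if anything falls off the work surface, if the arm or the gripper's body presses on something with over 40 N, if the wrist force passes 120 N, or if a joint passes its speed limit or range.

## Robot

A 6-joint arm with a two-finger parallel gripper is mounted at the origin on the work surface. World frame = base frame: x ahead of the robot, y to its left, z up, the work surface at z = 0. Lengths are in mm, angles in degrees, forces in N, time in s.
With the tool pointing down it reaches from about 300 to 850 mm from the base axis. Payload 4.2 kg.
Tool frame: the origin (TCP) lies midway between the tips of the shut fingers; the grasp point (between the pads) lies 19 mm behind it (env.hold_point_z is the z of the grasp point in the tool frame, in mm); z points along the fingers, y is the direction in which the jaws open and shut (so a half turn about z gives the same grasp; the last joint's range is limited). The gripper opens to 91 mm and grips with 3 to 60 N. Pads are 32 mm wide; open, the fingers measure 118 mm over their backs; the gripper's body (76 mm by 178 mm) begins 60 mm behind the grasp point.
Start: joints at [-65.031, 18.312, 89.639, -0, 72.044, -1.146], TCP at [253.109, -516.313, 213.976] pointing down, gripper open.
Joint ranges: [-177.97, 177.97], [-48.28, 115.42], [12.27, 149.76], [-77.06, 257.06], [2.81, 150.46], [-146.56, 146.56]. Speed limits (degrees/s): [147.25, 147.25, 180, 180, 180, 180].

## Interface

Orientations are given as [roll, pitch, yaw] about the fixed x, y, z axes, in that order (R = Rz(yaw) Ry(pitch) Rx(roll)).
In Python, from workcell import env, grab_frame, camera_params, spotter gives the robot as it stands. The module is installed in compiled form; this text tells all that it offers.
- The arm moves only by the shell command python3 -m jog 'ROWS' [FORCE]. ROWS is text: rows parted by semicolons, each of 7 numbers parted by spaces: the turn, a rotation vector about the world's x, y, z in units of 5 degrees (1.0 is 5 degrees), then the shift along the world's x, y, z in units of 25 mm (1.0 is 25 mm), then the opening, from 0 (shut) to 1 (fully open). A call has 1 to 5 rows; each row is the pose to reach, as a shift and turn from the pose commanded when the call began; what a row does not reach only later rows make up. A row lasts 1/8 s, in which the tool goes at most 62.5 mm and 10.7 degrees, less where a joint would pass 70% of its speed; a pose out of reach is approached as far as the arm can. A call with a gripper value outside its range is refused whole. The fingers move at their own pace and stop on an object; FORCE is the grip in N (left out, the last holds). Time passes only in rows, so rows that repeat a pose let the fingers close. It gives the time, the measured TCP pose, the force and the opening at its end, in the units of the state.
- env.state(): the state, without advancing time (a new reading comes with each control period).
- grab_frame(name): name is "scene" or "top" or "wrist"; returns the picture (480x640x3 uint8, red, green, blue); there is no depth.
- camera_params(name): a dict with "K" (3x3 intrinsics, pixels), "rvec" (rotation vector, rad) and "tvec" (3), from world to camera coordinates, as OpenCV has them. Camera axes: x right, y down, z forward; pixel columns grow to the right and rows downward; lengths in mm; the calibration is good to about 2 mm. A picture is of the moment at which its call begins: read the wrist's pose just before it. camera_params takes no time and is no camera call; for the wrist camera it gives the pose at the moment of the call.
- env.job_done(): hands the job in, once; it reports no verdict.
Trained networks look in the newest picture that a camera, given by its name, has taken for a name from the list of things; names that differ only in an ending like _2 or _b are one class to them, and where a whole thing is asked for, a point or a joint stands for the part that bears it (a point fixed in the world has none). Each returns a list of dicts, best first, with "conf" (0 to 1); they miss things now and then, are a little off and sometimes report something else, mostly with a low value. They report only what shows in the picture. A call takes as long as a camera call.
- spotter.look_for(query, camera): "box" ([left, top, width, height] in pixels, round what is visible of it).
- spotter.trace(query, camera): "region" (480x640 bool, what is visible of it) and "box" ([left, top, width, height] in pixels, round what is visible of it).
The state is a dict: "time_s": time; "qpos": joint angles; "qvel": joint speeds; "effort": joint torques, N m; "ee_pos": TCP position; "ee_rot": TCP orientation; "force": force on the tool from outside, world axes, zero at the start; "torque": the same for the moment, N m; "gripper_width": finger opening in mm.
Only numpy, scipy, OpenCV 4.12 (cv2) and the standard library are available. Lean on these libraries where they do the work, as an engineer would, in place of code of your own. Each camera call takes 0.05 s, during which the arm holds its last target. There are 200 camera calls.

## Working session

There is one attempt and no reset: what is moved stays moved. The work goes in short steps, Python scripts to look and compute and a shell command to move; the robot and the scene stay as the last step left them, time stands still between calls to the robot, and variables do not carry over. Pictures are saved under pics/ and viewed, about 8 in all and at most 12, crops included, and the job is handed in when it is done.

```bash
mkdir -p pics; cat > h.py <<'E'
import numpy as np, cv2
from workcell import env, grab_frame, camera_params, spotter
def ray(n,u,v):
    p=camera_params(n);R=cv2.Rodrigues(np.array(p["rvec"],float))[0];t=np.array(p["tvec"],float).ravel()
    d=R.T@np.linalg.inv(np.array(p["K"]))@np.array([u,v,1.]);return -R.T@t,d
def at_z(n,u,v,z):
    c,d=ray(n,u,v);return c+d*(z-c[2])/d[2]
def save(n,f): 
    im=grab_frame(n);cv2.imwrite('pics/'+f,im[:,:,::-1]);return im
E
python3 - <<'E'
from h import *
a=save("top","top1.png")
for q,z in [("ball",139),("plate_top",102),("bottle",50),("flask",50),("dropper",50)]:
    for r in spotter.trace(q,"top")[:2]:
        v,u=np.nonzero(r["region"]);print(q,r["conf"],r["box"],u.mean(),v.mean(),at_z("top",u.mean(),v.mean(),z).round(1))
b=save("scene","sc1.png")
for q,z in [("ball",139),("plate_top",102)]:
    for r in spotter.trace(q,"scene")[:2]:
        v,u=np.nonzero(r["region"]);print(q,r["conf"],r["box"],u.mean(),v.mean(),at_z("scene",u.mean(),v.mean(),z).round(1))
cv2.imwrite("pics/both1.png",cv2.resize(np.vstack([a,b])[:,:,::-1],(400,600)))
print(env.state())
E
```

```text
ball 0.76 [171.7, 266.8, 97.6, 22.4] 219.1917808219178 275.63600782778866 [508.1  87.9 139. ]
plate_top 0.63 [267.3, 238.8, 105.2, 62.3] 336.8457142857143 269.00661654135337 [511.9 -59.7 102. ]
bottle 0.59 [299.5, 164.0, 34.6, 35.6] 315.19165727170235 178.53325817361895 [636.9 -33.   50. ]
bottle 0.37 [171.8, 267.3, 96.3, 18.4] 218.73806998939554 275.5408271474019 [502.4 105.1  50. ]
flask 0.77 [282.8, 333.5, 44.1, 46.2] 305.0655737704918 351.76034348165496 [393.4 -14.8  50. ]
dropper 0.94 [196.0, 172.4, 29.4, 25.1] 208.98797595190382 183.67935871743487 [632.1 117.   50. ]
ball 0.81 [357.3, 211.1, 77.7, 37.5] 396.8547249647391 229.09026798307477 [508.5  89.7 139. ]
ball 0.17 [363.1, 314.2, 23.1, 46.0] 374.6150740242261 338.4831763122476 [692.7 139.4 139. ]
plate_top 0.61 [278.8, 196.0, 84.1, 43.6] 309.9940443963184 215.58635625338385 [517.1 -53.3 102. ]
{'time_s': 0.45, 'qpos': array([-6.50295975e+01,  1.83127542e+01,  8.96427628e+01, -1.91303890e-04,
        7.20436075e+01, -1.14557028e+00]), 'qvel': array([ 0.03821552,  0.03021524, -0.02304928, -0.02271907, -0.063237  ,
       -0.04004492]), 'effort': array([-1.15943794e-04, -4.11933339e+01, -2.31979662e+01,  7.26410164e-02,
        3.90813954e-02, -4.25806786e-05]), 'ee_pos': array([ 253.10665535, -516.28285863,  213.941812  ]), 'ee_rot': array([1.79999128e+02, 1.99453550e-04, 2.61160318e+01]), 'force': array([ 0.20552294, -0.18490335,  0.39421406]), 'torque': array([-0.02984021, -0.01171693, -0.00623416]), 'gripper_width': 91.24683034660174}
```

View pics/top1.png

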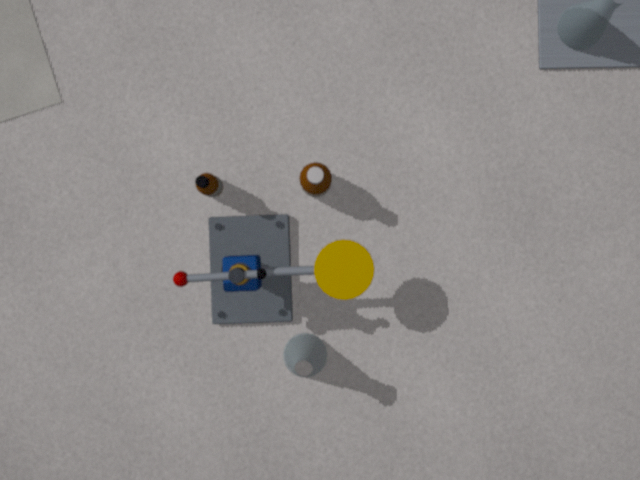

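View pics/sc1.png

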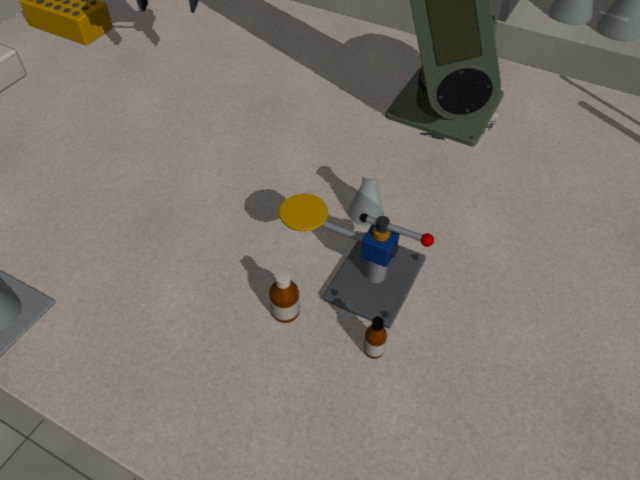

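```bash
python3 - <<'E'
from h import *
def cen(f,lo,hi,roi=None):
    h=cv2.cvtColor(cv2.imread('pics/'+f),cv2.COLOR_BGR2HSV);m=cv2.inRange(h,lo,hi)
    if roi: z=np.zeros_like(m);x,y,w,k=roi;z[y:y+k,x:x+w]=m[y:y+k,x:x+w];m=z
    v,u=np.nonzero(m);return u.mean(),v.mean(),len(u)
P={}
for n,f in (("top","top1.png"),("scene","sc1.png")):
    r=(165,265,30,30) if n=="top" else (415,225,30,30)
    q=(300,225,90,90) if n=="top" else (265,180,70,60)
    for nm,lo,hi,roi,z in (("ball",(0,180,60),(6,255,255),r,139),("plate",(20,150,60),(32,255,255),q,101)):
        u,v,k=cen(f,lo,hi,roi);print(n,nm,u,v,k,at_z(n,u,v,z).round(1))
print("hub top",at_z("top",237.5,275.5,150),"black end",at_z("top",262,273.5,139))
for uv in((209,217),(289,215),(293,322),(212,324)):print("base",at_z("top",*uv,12).round(1))
E
```

```text
top ball 179.52941176470588 278.5126050420168 119 [505.3 137.4 139. ]
top plate 343.53951642006496 269.3063875857091 2771 [511.3 -68.6 101. ]
scene ball 427.3448275862069 239.54310344827587 116 [505.7 136.8 139. ]
scene plate 303.33745704467356 211.99175257731957 1455 [514.6 -67.  101. ]
hub top [508.63350905  63.42684306 150.        ] black end [509.90411702  34.57218892 139.        ]
base [586.7 125.4  12. ]
base [587.7   6.9  12. ]
base [429.6   3.5  12. ]
base [428.5 123.3  12. ]
```

```bash
python3 -m jog '0 0 -1.6 0.7 2.2 0 0; 0 0 -3.2 1.4 4.4 0 0; 0 0 -4.8 2.1 6.6 0 0; 0 0 -6.4 2.8 8.8 0 0; 0 0 -7.6 3.5 11 0 0' 20; python3 -m jog '0 0 0 0.7 2.3 0 0; 0 0 0 1.4 4.6 0 0; 0 0 0 2.1 6.9 0 0; 0 0 0 2.8 9.2 0 0; 0 0 0 3.5 11.5 0 0';python3 -m jog '0 0 0 0.5 2 0 0; 0 0 0 1.08 3.83 0 0;0 0 0 1.08 3.83 0 0'
```

```text
time_s: 1.08
ee_pos: [341.0, -239.6, 214.2]
ee_rot: [180.0, -0.1, -12.1]
force: [1.6, -0.6, 0.5]
gripper_width: 44.2
time_s: 1.7
ee_pos: [428.5, 48.2, 214.4]
ee_rot: [-180.0, -0.1, -11.9]
force: [0.4, -0.4, 1.1]
gripper_width: 0.5
time_s: 2.08
ee_pos: [455.8, 144.5, 213.8]
ee_rot: [-180.0, -0.0, -11.6]
force: [-0.9, 0.2, 0.5]
gripper_width: 0.5
```

```bash
python3 -m jog '0 0 0 0 0 -1.5 0; 0 0 0 0 0 -3 0; 0 0 0 0 0 -3.76 0; 0 0 0 0.4 -0.1 -3.76 0; 0 0 0 0.4 -0.1 -3.76 0'; python3 - <<'E'
from h import *
im=save("top","top2.png");s=save("scene","sc2.png")
cv2.imwrite("pics/c2.png",np.hstack([cv2.resize(im[200:340,120:260],(400,400)),cv2.resize(s[160:300,350:490],(400,400))])[:,:,::-1])
E
```

```text
time_s: 2.7
ee_pos: [466.8, 139.0, 121.0]
ee_rot: [-179.9, -0.1, -12.0]
force: [-0.1, -1.0, -1.0]
gripper_width: 0.5
```

View pics/c2.png

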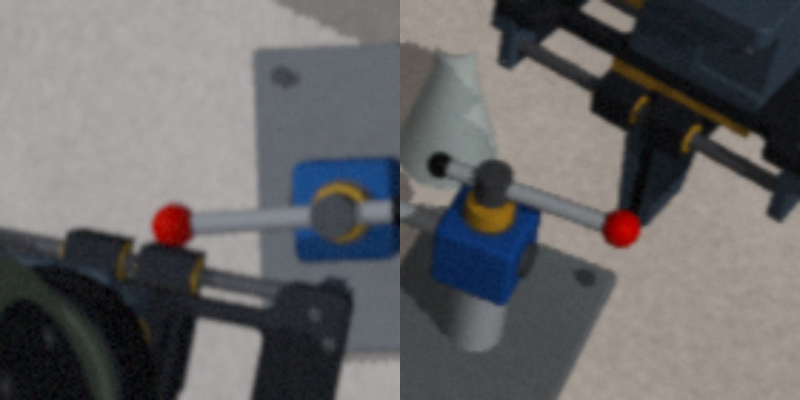

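```bash
cat > ok.py <<'E'
# settle, average force over a few readings; exit 1 if push exceeds the limit given
import sys; from h import *
F=[]
for i in range(int(sys.argv[2]) if len(sys.argv)>2 else 2): grab_frame("top"); F.append(env.state()["force"])
s=env.state();f=np.mean(F,0);a=np.radians(12);p=-(f[0]*np.cos(a)-f[1]*np.sin(a))
print(round(s["time_s"],2),"ee",s["ee_pos"].round(1),"f",f.round(1),"push %.1f"%p)
sys.exit(p>float(sys.argv[1]))
E
python3 ok.py 5 4; python3 -m jog '0 0 0 0.1 0 0 0; 0 0 0 0.2 0 0 0;0 0 0 0.3 0 0 0;0 0 0 0.3 0 0 0' >/dev/null; python3 ok.py 3 &&
python3 -m jog '0 0 0 0.04 0 0 0;0 0 0 0.08 0 0 0;0 0 0 0.08 0 0 0' >/dev/null && python3 ok.py 3 &&
python3 -m jog '0 0 0 0.04 0 0 0;0 0 0 0.08 0 0 0;0 0 0 0.08 0 0 0' >/dev/null && python3 ok.py 3 &&
python3 -m jog '0 0 0 0.04 0 0 0;0 0 0 0.08 0 0 0;0 0 0 0.08 0 0 0' >/dev/null && python3 ok.py 3 &&
python3 -m jog '0 0 0 0.04 0 0 0;0 0 0 0.08 0 0 0;0 0 0 0.08 0 0 0' >/dev/null && python3 ok.py 3
```

```text
3.0 ee [465.3 139.5 120.5] f [-0.   0.   0.3] push 0.0
3.6 ee [472.5 139.4 119.9] f [ 0.2 -0.  -0.3] push -0.2False
False
```

```bash
sed -i 's/sys.exit(\(.*\))$/sys.exit(int(\1))/' ok.py
python3 -m jog '0 0 0 0.04 0 0 0;0 0 0 0.08 0 0 0;0 0 0 0.08 0 0 0' >/dev/null && python3 ok.py 2.5 &&
python3 -m jog '0 0 0 0.04 0 0 0;0 0 0 0.08 0 0 0;0 0 0 0.08 0 0 0' >/dev/null && python3 ok.py 2.5 &&
python3 -m jog '0 0 0 0.04 0 0 0;0 0 0 0.08 0 0 0;0 0 0 0.08 0 0 0' >/dev/null && python3 ok.py 2.5 &&
python3 -m jog '0 0 0 0.04 0 0 0;0 0 0 0.08 0 0 0;0 0 0 0.08 0 0 0' >/dev/null && python3 ok.py 2.5
```

```text
4.08 ee [474.6 139.4 120. ] f [0.2 0.2 0.2] push -0.1
4.55 ee [476.6 139.4 120. ] f [ 0.5  0.5 -0. ] push -0.3
5.03 ee [478.  139.4 119.8] f [-2.3  0.7  0.8] push 2.4
5.5 ee [480.5 139.5 119.9] f [-3.9  1.7  0.3] push 4.2
```

```bash

python3 -m jog '0 0 0 0.06 0 0 0;0 0 0 0.12 0 0 0;0 0 0 0.18 0 0 0;0 0 0 0.24 0 0 0;0 0 0 0.24 0 0 0' >/dev/null && python3 ok.py 5.5 &&
python3 -m jog '0 0 0 0.03 0 0 0' >/dev/null && python3 ok.py 5.5 &&
python3 -m jog '0 0 0 0.03 0 0 0' >/dev/null && python3 ok.py 5.5 &&
python3 -m jog '0 0 0 0.03 0 0 0' >/dev/null && python3 ok.py 5.5 &&
python3 -m jog '0 0 0 0.03 0 0 0' >/dev/null && python3 ok.py 5.5 &&
python3 -m jog '0 0 0 0.03 0 0 0' >/dev/null && python3 ok.py 5.5 &&
python3 -m jog '0 0 0 0.03 0 0 0' >/dev/null && python3 ok.py 5.5
```

```text
6.22 ee [487.  139.7 120.1] f [-2.9  3.4  0.9] push 3.5
6.45 ee [487.5 139.8 120.1] f [-3.1  3.6  0.3] push 3.7
6.67 ee [488.3 139.8 120.1] f [-3.8  4.3  0.1] push 4.6
6.9 ee [489.  139.8 120.1] f [-3.8  3.8  0.7] push 4.5
7.12 ee [489.8 139.8 120.1] f [-3.2  4.   0.5] push 4.0
7.35 ee [490.6 139.8 120.1] f [-3.6  4.9 -0.1] push 4.6
7.58 ee [491.3 139.8 120.1] f [-3.   4.  -0.1] push 3.8
```

```bash
cat > ok.py <<'E'
# average force; equivalent square push at the ball from the torque about the hub; exit 1 if above the limit
import sys; from h import *
F=[]
for i in range(int(sys.argv[2]) if len(sys.argv)>2 else 2): grab_frame("top"); F.append(env.state()["force"])
s=env.state();f=-np.mean(F,0);e=s["ee_pos"]
bx=e[0]+27.8-509; by=np.sqrt(70**2-bx**2); cx,cy=bx-9.8,by+2.1
p=(cy*f[0]-cx*f[1])/70
print(round(s["time_s"],2),"ee",e.round(1),"f",-f.round(1),"theta %.3f eq %.1f"%(np.arcsin(bx/70),p))
sys.exit(int(p>float(sys.argv[1])))
E
python3 -m jog '0 0 0 0.03 0.02 0 0' >/dev/null && python3 ok.py 5.5 &&
python3 -m jog '0 0 0 0.03 0.01 0 0' >/dev/null && python3 ok.py 5.5 &&
python3 -m jog '0 0 0 0.03 0 0 0' >/dev/null && python3 ok.py 5.5 &&
python3 -m jog '0 0 0 0.03 0 0 0' >/dev/null && python3 ok.py 5.5 &&
python3 -m jog '0 0 0 0.03 0 0 0' >/dev/null && python3 ok.py 5.5 &&
python3 -m jog '0 0 0 0.03 0 0 0' >/dev/null && python3 ok.py 5.5 &&
python3 -m jog '0 0 0 0.03 0 0 0' >/dev/null && python3 ok.py 5.5 &&
python3 -m jog '0 0 0 0.03 0 0 0' >/dev/null && python3 ok.py 5.5
```

```text
7.8 ee [492.  139.9 120. ] f [-3.1  2.4  0.4] theta 0.155 eq 3.2
8.03 ee [492.7 140.  119.9] f [-3.   2.3  0.9] theta 0.164 eq 3.1
8.25 ee [493.4 140.  119.9] f [-3.4  1.6  0.2] theta 0.175 eq 3.5
8.47 ee [494.1 140.  119.9] f [-3.4  1.1  0.2] theta 0.186 eq 3.5
8.7 ee [494.9 140.  119.9] f [-3.2  1.  -0.2] theta 0.197 eq 3.3
8.93 ee [495.6 140.  119.9] f [-3.1 -0.3 -0.2] theta 0.207 eq 3.1
9.15 ee [496.4 140.  119.9] f [-3.5 -0.9  0.2] theta 0.219 eq 3.4
9.38 ee [497.1 140.  119.9] f [-4.  -0.6 -0.7] theta 0.229 eq 4.0
```

```bash

python3 -m jog '0 0 0 0.03 -0.01 0 0' >/dev/null && python3 ok.py 5.2 &&
python3 -m jog '0 0 0 0.03 -0.01 0 0' >/dev/null && python3 ok.py 5.2 &&
python3 -m jog '0 0 0 0.03 -0.01 0 0' >/dev/null && python3 ok.py 5.2 &&
python3 -m jog '0 0 0 0.03 -0.005 0 0' >/dev/null && python3 ok.py 5.2 &&
python3 -m jog '0 0 0 0.03 -0.005 0 0' >/dev/null && python3 ok.py 5.2 &&
python3 -m jog '0 0 0 0.03 -0.005 0 0' >/dev/null && python3 ok.py 5.2 &&
python3 -m jog '0 0 0 0.03 -0.005 0 0' >/dev/null && python3 ok.py 5.2 &&
python3 -m jog '0 0 0 0.03 -0.005 0 0' >/dev/null && python3 ok.py 5.2
```

```text
9.6 ee [497.9 139.9 120. ] f [-3.6 -0.5  0.4] theta 0.241 eq 3.5
9.82 ee [498.7 139.7 120. ] f [-3.1  0.3 -0.7] theta 0.253 eq 3.1
10.05 ee [499.5 139.6 120. ] f [-3.2  1.2 -0.1] theta 0.265 eq 3.4
10.28 ee [500.1 139.4 120. ] f [-4.   1.1 -0.3] theta 0.274 eq 4.1
10.5 ee [500.5 139.4 119.9] f [-4.7  1.6 -0.1] theta 0.279 eq 4.9
10.72 ee [500.7 139.4 119.8] f [-5.4  2.3  0.6] theta 0.283 eq 5.6
```

```bash
python3 ok.py 5.2 4;
python3 -m jog '0 0 0 0.03 -0.005 0 0' >/dev/null && python3 ok.py 9 4
```

```text
10.93 ee [500.7 139.4 119.8] f [-5.9  1.8  0.7] theta 0.283 eq 6.1
11.25 ee [501.  139.3 119.7] f [-6.5  2.5  1. ] theta 0.287 eq 6.8
```

```bash
python3 -m jog '0 0 0 0.04 -0.005 0 0; 0 0 0 0.07 -0.01 0 0' >/dev/null; python3 ok.py 9 4
```

```text
11.7 ee [501.6 139.2 119.6] f [-9.1  3.6  1.8] theta 0.296 eq 9.5
```

```bash
python3 -m jog '0 0 0 0.015 0 0 0;0 0 0 0.015 0 0 0' >/dev/null; python3 ok.py 9 4; python3 -m jog '0 0 0 0 0 0 0;0 0 0 0 0 0 0;0 0 0 0 0 0 0;0 0 0 0 0 0 0;0 0 0 0 0 0 0'; python3 ok.py 9 4;  python3 -m jog '0 0 0 0 0 0 0;0 0 0 0 0 0 0;0 0 0 0 0 0 0;0 0 0 0 0 0 0;0 0 0 0 0 0 0';python3 ok.py 9 4
```

```text
12.15 ee [501.7 139.2 119.5] f [-9.6  2.8  2.2] theta 0.298 eq 9.9
time_s: 12.78
ee_pos: [501.7, 139.2, 119.5]
ee_rot: [180.0, 0.3, -11.9]
force: [-10.4, 3.3, 1.1]
gripper_width: 0.4
12.97 ee [501.7 139.2 119.5] f [-9.8  3.   2.1] theta 0.298 eq 10.1
time_s: 13.6
ee_pos: [501.7, 139.2, 119.5]
ee_rot: [180.0, 0.3, -11.9]
force: [-9.3, 3.6, 2.0]
gripper_width: 0.3
13.8 ee [501.8 139.2 119.5] f [-9.5  3.2  2. ] theta 0.298 eq 9.9
```

```bash
python3 -m jog '0 0 0 -0.1 0.02 0 0;0 0 0 -0.3 0.06 0 0;0 0 0 -0.7 0.14 0 0;0 0 0 -1.2 0.24 0 0;0 0 0 -1.2 0.24 0 0'; python3 -m jog '0 0 0 0 0 1.5 0;0 0 0 0 0 3 0;0 0 0 0 0 3.7 0;0 0 0 0 0 3.7 0;0 0 0 0 0 3.7 0'; python3 ok.py 3 4
```

```text
time_s: 14.42
ee_pos: [473.7, 144.8, 120.2]
ee_rot: [180.0, -0.0, -11.8]
force: [0.8, -0.2, -0.4]
gripper_width: 0.5
time_s: 15.05
ee_pos: [474.0, 144.5, 211.6]
ee_rot: [180.0, 0.1, -11.9]
force: [-0.3, 0.7, -0.7]
gripper_width: 0.6
15.25 ee [474.1 144.6 211.5] f [ 0.2  0.1 -0.2] theta -0.102 eq -0.2
```

```bash
python3 -m jog '0 0 0 0.4 -2.1 0 0;0 0 0 0.8 -4.2 0 0;0 0 0 1.2 -6.3 0 0;0 0 0 1.56 -8.5 0 0;0 0 0 1.56 -8.5 0 0'; python3 -m jog '0 0 0 0 0 -1.2 0;0 0 0 0 0 -2.4 0;0 0 0 0 0 -3.4 0;0 0 0 0 0 -3.8 0; 0 0 0 0 0 -3.8 0'; python3 ok.py 3 4; python3 - <<'E'
from h import *
im=save("top","top3.png");s=save("scene","sc3.png")
cv2.imwrite("pics/c3.png",np.hstack([cv2.resize(im[170:370,160:420],(400,308)),cv2.resize(s[130:330,230:490],(400,308))])[:,:,::-1])
E
```

```text
time_s: 15.88
ee_pos: [513.7, -71.0, 211.8]
ee_rot: [179.9, 0.0, -12.2]
force: [-0.5, 0.2, -0.1]
gripper_width: 0.7
time_s: 16.5
ee_pos: [513.2, -67.2, 117.1]
ee_rot: [-180.0, 0.1, -11.8]
force: [-0.5, -0.1, 0.4]
gripper_width: 0.6
16.7 ee [514.2 -67.8 118.5] f [ 0.1 -0.2  0.5] theta 0.491 eq -0.2
```

View pics/c3.png

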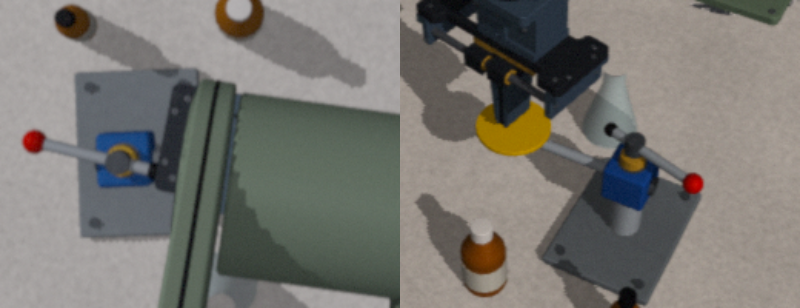

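```bash
cat > okz.py <<'E'
import sys; from h import *
F=[]
for i in range(int(sys.argv[2])): grab_frame("top"); F.append(env.state()["force"])
s=env.state();f=np.mean(F,0);print(round(s["time_s"],2),"ee",s["ee_pos"].round(1),"f",f.round(1))
sys.exit(int(f[2]>float(sys.argv[1])))
E
python3 -m jog '0 0 0 0 0 -0.15 0;0 0 0 0 0 -0.3 0;0 0 0 0 0 -0.45 0;0 0 0 0 0 -0.45 0' >/dev/null; python3 okz.py 2 2 && 
python3 -m jog '0 0 0 0 0 -0.04 0;0 0 0 0 0 -0.04 0' >/dev/null; python3 okz.py 2 2 && 
python3 -m jog '0 0 0 0 0 -0.04 0;0 0 0 0 0 -0.04 0' >/dev/null && python3 okz.py 2 2 && 
python3 -m jog '0 0 0 0 0 -0.04 0;0 0 0 0 0 -0.04 0' >/dev/null && python3 okz.py 2 2 && 
python3 -m jog '0 0 0 0 0 -0.04 0;0 0 0 0 0 -0.04 0' >/dev/null && python3 okz.py 2 2 && 
python3 -m jog '0 0 0 0 0 -0.04 0;0 0 0 0 0 -0.04 0' >/dev/null && python3 okz.py 2 2 && 
python3 -m jog '0 0 0 0 0 -0.04 0;0 0 0 0 0 -0.04 0' >/dev/null && python3 okz.py 2 2 && 
python3 -m jog '0 0 0 0 0 -0.04 0;0 0 0 0 0 -0.04 0' >/dev/null && python3 okz.py 2 2
```

```text
17.4 ee [513.5 -67.8 106.1] f [-0.1  0.1 -0.2]
17.75 ee [513.5 -67.8 105.3] f [ 0.  -0.2  0.2]
18.1 ee [513.5 -67.8 104.2] f [ 0.4 -0.8 -0.6]
18.45 ee [513.5 -67.8 103.2] f [-0.3  0.1  0.4]
18.8 ee [513.5 -67.8 102.3] f [ 0.4  0.1 -0. ]
19.15 ee [513.5 -67.9 101.4] f [-1.  -0.3  3.1]
```

```bash
python3 -m jog '0 0 0 0 0 -0.02 0;0 0 0 0 0 -0.04 0' >/dev/null; python3 okz.py 2 4
```

```text
19.6 ee [513.6 -67.9 100.6] f [-1.7 -1.   5.4]
```

```bash
python3 -m jog '0 0 0 0 0 -0.025 0;0 0 0 0 0 -0.025 0' >/dev/null; python3 okz.py 2 4;python3 -m jog '0 0 0 0 0 0 0;0 0 0 0 0 0 0;0 0 0 0 0 0 0;0 0 0 0 0 0 0;0 0 0 0 0 0 0'; python3 okz.py 9 4;  python3 -m jog '0 0 0 0 0 0 0;0 0 0 0 0 0 0;0 0 0 0 0 0 0;0 0 0 0 0 0 0;0 0 0 0 0 0 0';python3 okz.py 9 4
```

```text
20.05 ee [513.6 -68.  100.2] f [-1.7 -0.6  7.3]
time_s: 20.68
ee_pos: [513.6, -68.0, 100.2]
ee_rot: [180.0, -0.0, -11.9]
force: [-1.2, -0.2, 7.3]
gripper_width: 0.5
20.88 ee [513.6 -68.  100.2] f [-2.3 -0.6  7.5]
time_s: 21.5
ee_pos: [513.6, -68.0, 100.2]
ee_rot: [180.0, -0.0, -11.9]
force: [-1.8, -1.2, 7.0]
gripper_width: 0.3
21.7 ee [513.6 -68.  100.2] f [-1.9 -0.6  7.2]
```

Held about 1.8 s at about 7.2 N. Next I'll lift clear and check the scene.

```bash
python3 -m jog '0 0 0 0 0 0.1 0;0 0 0 0 0 0.4 0;0 0 0 0 0 1.5 0;0 0 0 0 0 3 0;0 0 0 0 0 4.5 0'; python3 -m jog '0 0 0 -0.5 -2.2 0 0;0 0 0 -1 -4.4 0 0;0 0 0 -1.5 -6.6 0 0;0 0 0 -1.5 -6.6 0 0;0 0 0 -1.5 -6.6 0 0'; python3 - <<'E'
from h import *
a=save("top","top4.png")
for q in ("bottle","flask","dropper"):
    r=spotter.trace(q,"top")[0];v,u=np.nonzero(r["region"]);print(q,r["conf"],u.mean(),v.mean())
cv2.imwrite("pics/c4.png",a[100:400,100:500,::-1]);print(env.state()["force"])
E
```

```text
time_s: 22.32
ee_pos: [513.3, -67.7, 213.1]
ee_rot: [-180.0, 0.0, -11.9]
force: [0.7, -0.0, 0.2]
gripper_width: 0.2
time_s: 22.95
ee_pos: [475.9, -232.5, 211.9]
ee_rot: [-180.0, 0.0, -11.9]
force: [-0.3, 0.7, -0.2]
gripper_width: 0.4
bottle 0.68 316.0463182897862 178.88361045130642
flask 0.71 304.66367346938773 351.55755102040814
dropper 0.61 208.61007462686567 184.08768656716418
[-1.18274875  0.61979199  0.29658089]
```

View pics/c4.png

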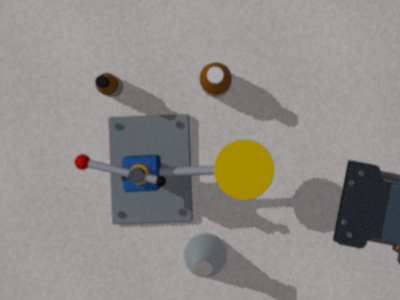

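The bar is still turned clockwise (ball at crop pixel (82,162)). The bottles and flask are where they were, to within 1 px, and the arm is clear of everything.

```bash
python3 -c "
from workcell import env
print(env.job_done())"
```

```text
the job is handed in; nothing more can be done
None
```

I did the job in the order asked and handed it in at about 23 s of the 72 s allowed; it reports no verdict.

- **Screw:** I pushed the red ball clockwise with the shut fingers until the screw stopped after about 0.33 rad. I then leaned on the ball at about 10 N for roughly 2 s; averaged readings were 9.9 to 10.1 N. These values are worked out from the wrist force, since the bar's twist cannot be read directly.
- **Plate:** I pressed the middle of the yellow plate straight down at 7.2 to 7.5 N for about 1.8 s, with a stray sideways force of about 2 N. It went down about 2 mm and showed no sign of giving further.
- **Last checks:** After I let go, the last picture showed the bar still turned and the arm clear of everything. Both bottles and the flask were within 1 pixel of where they started. No check failed or disagreed.

While the ball was being turned, friction put a sideways force of up to about 5 N on it. I eased that off before the screw seated, and about 3 N remained during the lean.

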